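Shut and bolt the lens drawer

TASK

Both drawers of the small grey cabinet have been left open. Using the fingertips only, push the drawer with the spare lens in it fully shut, and then push the knob on top of the cabinet sideways, as far as it goes, so that its bolt stands in front of that drawer. Leave the other drawer, with the parts tray, open as it is, lift nothing and leave the things round about where they are.

Things in the scene. Friction and masses are not known exactly. Their poses are not given: they have to be found in the camera images.
- cabinet: low grey metal cabinet fixed on the table, 170 (x) x 326 (y) x 62 (z) mm, origin at the centre of its underside; its front faces its own -x (roughly to the robot), +y is its left as the robot sees it. Two identical drawers side by side, centre lines at y = +85 and -85 mm in its frame, a 30 mm post between them; drawer fronts lie flush with its front when shut
- drawer_left_front (a point): middle of the outer face of the left (+y) drawer's front, 26 mm above the table; moves with the drawer. The front is 137 mm wide and spans 6 to 56 mm above the table, with a finger notch (60 mm wide, 10 mm deep) in the middle of its top edge
- drawer_right_front (a point): middle of the outer face of the right (-y) drawer's front, 26 mm above the table; moves with the drawer. The front is 137 mm wide and spans 6 to 56 mm above the table, with a finger notch (60 mm wide, 10 mm deep) in the middle of its top edge
- drawer_left (a joint): sliding of the left (+y) drawer, m: 0 = fully shut (hard stop, front flush with the cabinet), grows as it comes out towards the robot side, along the cabinet's -x; up to 0.10; starts 0.055 to 0.073 open; needs about 3 N to move, has no catch or spring and stays where it is left
- drawer_right (a joint): sliding of the right (-y) drawer, m: 0 = fully shut (hard stop, front flush with the cabinet), grows as it comes out towards the robot side, along the cabinet's -x; up to 0.10; starts 0.055 to 0.073 open; needs about 3 N to move, has no catch or spring and stays where it is left
- bolt_knob (a point): on the axis of the bolt's upright knob, 82 mm above the table; the knob is a steel post 13 mm thick (16 mm at its head) that rises from 69 to 95 mm above the table, 20 mm behind the cabinet's front face; around it the bolt and guides rise no more than 70 mm above the table
- bolt (a joint): sliding of the bolt along the cabinet's y, m: 0 = middle, both drawers free (starts within 0.004); +0.042 = left end stop, tongue before the left (+y) drawer; -0.042 = right end stop, tongue before the right drawer; needs about 2 N, no spring, stays where it is left. The tongue, 24 mm wide, hangs up to 9 mm in front of the cabinet's front face, down to 41 mm above the table
- spare_lens: the spare lens, a round clear disc with a scalloped grey rim and a white and grey solar cell inside, 121 mm across and 14 mm high, lying loose in one of the two drawers (either one); origin at the centre of its underside
- parts_tray: small black tray of brass inserts, 62 x 90 x 22 mm, lying loose in the other drawer; origin at the centre of its underside
- tweezers_top: steel tweezers, 14 x 126 x 10 mm, lying on the rear half of the cabinet's top; not part of the job; origin at its underside's centre
- pliers_top: small flat-nose pliers, 54 x 162 x 12 mm, lying across the rear half of the cabinet's top; not part of the job; origin at its underside's centre
- oil_bottle: dosing bottle, 38 mm across, 105 mm high, standing to the right of the cabinet; not part of the job; origin at its underside's centre
- brush: flat dusting brush, 24 x 168 x 10 mm, lying to the left of the cabinet; not part of the job; origin at its underside's centre

How it is judged:
By the outcome, as a careful person would: the job done as asked, in the order asked, and still so for the second after the job is handed in, with the robot touching nothing.
It also fails if it takes over 48 s, if anything falls off the work surface, if the arm or the gripper's body presses on something with over 40 N, if the wrist force passes 120 N, or if a joint passes its speed limit or range.

ROBOT

A 6-joint arm with a two-finger parallel gripper is mounted at the origin on a cart in front of the work surface, level with it; the furniture and walls round the work are solid. World frame = base frame: x ahead of the robot, y to its left, z up, the work surface at z = 0. Lengths are in m, angles in rad, forces in N, time in s.
With the tool pointing down it reaches from about 0.35 to 0.725 m from the base axis. Payload 4.3 kg.
Tool frame: the origin (TCP) lies on the centre line of the jaws, within the pads' length; the fingertips stand 25 mm ahead of it and the grasp point (between the pads) lies 6 mm ahead of it; z points along the fingers, y is the line along which they close (so a half turn about z gives the same grasp; the last joint's range is limited). The gripper opens to 85 mm and grips with 20 to 120 N. Pads are 22 mm wide; open, the fingers measure 114 mm over their backs; the gripper's body (76 mm by 85 mm) begins 54 mm behind the grasp point. The pads swing forward as they close: fully open they stand 13 mm farther back than shut.
Start: joints at [1.065, 0.377, 0.081, 1.274, 0, 1.46], TCP at [0.222, 0.531, 0.256] pointing down, gripper open.
Joint ranges: [-2.72, 2.72], [-0.84, 1.66], [-1.02, 1.22], [-1.77, 2.12], [-1.37, 1.28], [-3.14, 3.14]. Speed limits (rad/s): [2.57, 2.57, 3.14, 3.14, 3.14, 3.14].

INTERFACE

Orientations are given as a rotation vector (axis times angle).
In Python, from workcell import readout, vision, robot, finder gives the robot as it stands. The module is installed in compiled form; this text tells all that it offers.
- The arm moves only by the shell command python3 -m inch 'ROWS'. ROWS is JSON, a list of rows, each a list of 3 entries, a list of its own where there are three numbers: the closure, from -1 (fully open) to 1 (shut), then the shift along the tool's x, y, z normalised to -1 to 1, where 1 is 0.04 m, then the turn, a rotation vector about the tool's x, y, z normalised to -1 to 1, where 1 is pi rad. A call has 1 to 8 rows; each row shifts and turns the commanded pose from where the row before left it, along the tool's axes as they then stand; what a row does not reach is not made up. A row lasts 1/12 s, in which the tool goes at most 41.7 mm and 7.16 degrees, less where a joint would pass 70% of its speed; a pose out of reach is approached as far as the arm can. A call with a number of a shift or a turn outside -1 to 1 is refused whole. A call with a gripper value outside its range is refused whole. The fingers move at their own pace and stop on an object; the grip force is fixed at half the most. Time passes only in rows, so rows that do not move let the fingers close. It gives the time, the measured TCP pose, the force, the opening and the grip force at its end, in the units of the state.
- readout.get_state(): the state, without advancing time (a new reading comes with each control period).
- vision.capture(name): name is "scene" or "top" or "wrist"; returns a dict with "color" (420x560x3 uint8, red, green, blue), "depth" (420x560 float32, m along the optical axis (not along the pixel's ray), 0 where there is no reading), "intrinsics" (3x3 intrinsics, pixels), "extrinsics" (4x4, takes a point from camera to world coordinates). Camera axes: x right, y down, z forward; pixel columns grow to the right and rows downward; lengths in m; the calibration is good to about 2 mm. A picture is of the moment at which its call begins.
- robot.finish_job(): hands the job in; it is judged then, once.
Trained networks look in a picture, given as the dict that the camera call returned (one of the last four; its "shot" number tells which), for a name from the list of things; names that differ only in an ending like _2 or _b are one class to them, and where a whole thing is asked for, a point or a joint stands for the part that bears it (a point fixed in the world has none). Each returns a list of dicts, best first, with "p" (0 to 1); they miss things now and then, are a little off and sometimes report something else, mostly with a low value. They report only what shows in the picture. A call takes as long as a camera call.
- finder.boxes_of(thing, picture): "rect" ([left, top, right, bottom] in pixels, round what is visible of it).
- finder.outline_of(thing, picture): "pixels" (420x560 bool, what is visible of it) and "rect" ([left, top, right, bottom] in pixels, round what is visible of it).
The state is a dict: "t": time; "q": joint angles; "joint_velocities": joint speeds; "joint_torque": joint torques, N m; "tcp_pos": TCP position; "ee_rot": TCP orientation; "force": force on the tool from outside, world axes, zero at the start; "ft_torque": the same for the moment, N m; "opening": finger opening in m; "grip_force": force on a finger pad.
Only numpy, scipy, OpenCV 4.12 (cv2) and the standard library are available. Lean on these libraries where they do the work, as an engineer would, in place of code of your own. Each camera call takes 0.05 s, during which the arm holds its last target. There are 200 camera calls.

## Working session

There is one attempt and no reset: what is moved stays moved. The work goes in short steps, Python scripts to look and compute and a shell command to move; the robot and the scene stay as the last step left them, time stands still between calls to the robot, and variables do not carry over. Pictures are saved under pics/ and viewed, at most 10 in all, crops included, and the job is handed in when it is done.

```bash
mkdir -p pics; cat > h.py <<'E'
import numpy as np,cv2
from workcell import readout,vision,robot,finder
from scipy.spatial.transform import Rotation as R
def pts(c,mask):
    v,u=np.nonzero(mask&(c["depth"]>0)); d=c["depth"][v,u]
    K=c["intrinsics"]; T=c["extrinsics"]
    p=np.c_[(u-K[0,2])*d/K[0,0],(v-K[1,2])*d/K[1,1],d]
    return p@T[:3,:3].T+T[:3,3]
E
python3 - <<'E'
from h import *
s=readout.get_state();print(s)
ims=[]
for n in("top","scene"):
    c=vision.capture(n); ims.append(c["color"])
    for t in("cabinet","spare_lens","parts_tray","drawer_left_front","drawer_right_front","bolt_knob","oil_bottle","brush"):
        r=finder.outline_of(t,c)
        for o in r[:2]:
            p=pts(c,o["pixels"]); 
            print(n,t,round(o["p"],2),np.round(o["rect"]),len(p),np.round(np.median(p,0),3) if len(p) else None, np.round(np.percentile(p,[2,98],axis=0),3).tolist() if len(p) else None)
    cv2.imwrite(f"pics/{n}.png",c["color"][:,:,::-1])
    np.savez(f"{n}.npz",**{k:c[k] for k in("color","depth","intrinsics","extrinsics")})
E
```

```text
{'t': 0.0, 'q': array([1.06471001e+00, 3.78076147e-01, 7.96237991e-02, 1.27436045e+00,
       1.79855766e-05, 1.46050658e+00]), 'joint_velocities': array([ 0.00063387,  0.0004799 , -0.00047403,  0.00083907, -0.00087912,
       -0.00134012]), 'joint_torque': array([-1.64938556e-03, -4.63608456e+01,  2.69872445e+01,  2.07548548e-02,
       -1.59943124e-04,  1.10388898e-07]), 'tcp_pos': array([0.22138398, 0.53003425, 0.25535251]), 'ee_rot': array([-6.17541742e-01, -3.07965698e+00,  3.00905050e-03]), 'force': array([-0.75892337, -0.73743844,  0.43060461]), 'ft_torque': array([-0.01452137, -0.01411914,  0.00781306]), 'grip_force': 0.0, 'opening': 0.08536886902214261}
top cabinet 0.59 [219. 170. 339. 257.] 8319 [0.592 0.024 0.061] [[0.471, -0.126, 0.003], [0.701, 0.184, 0.069]]
top cabinet 0.55 [273. 219. 291. 233.] 276 [0.548 0.032 0.069] [[0.529, 0.008, 0.064], [0.57, 0.055, 0.096]]
top spare_lens 0.68 [293. 230. 328. 243.] 354 [ 0.521 -0.05   0.012] [[0.498, -0.092, 0.006], [0.536, -0.012, 0.023]]
top parts_tray 0.67 [233. 229. 264. 235.] 199 [0.531 0.112 0.017] [[0.522, 0.073, 0.003], 
[... 1175 characters left out ...]
ne spare_lens 0.5 [205. 183. 258. 240.] 1645 [0.502 0.122 0.018] [[0.469, 0.044, 0.004], [0.543, 0.18, 0.057]]
scene drawer_left_front 0.95 [203. 181. 257. 242.] 1666 [0.503 0.122 0.018] [[0.469, 0.044, 0.004], [0.544, 0.18, 0.057]]
scene drawer_right_front 0.59 [238. 230. 301. 299.] 1759 [ 0.492 -0.049  0.022] [[0.463, -0.125, 0.004], [0.544, 0.01, 0.057]]
scene bolt_knob 0.9 [251. 203. 279. 228.] 427 [0.548 0.025 0.069] [[0.529, 0.004, 0.045], [0.57, 0.054, 0.096]]
scene oil_bottle 0.6 [334. 331. 360. 374.] 715 [ 0.51  -0.312  0.063] [[0.499, -0.324, -0.001], [0.554, -0.26, 0.097]]
scene brush 0.84 [219. 118. 260. 156.] 337 [0.653 0.343 0.009] [[0.637, 0.246, 0.002], [0.665, 0.408, 0.013]]
```

View pics/top.png

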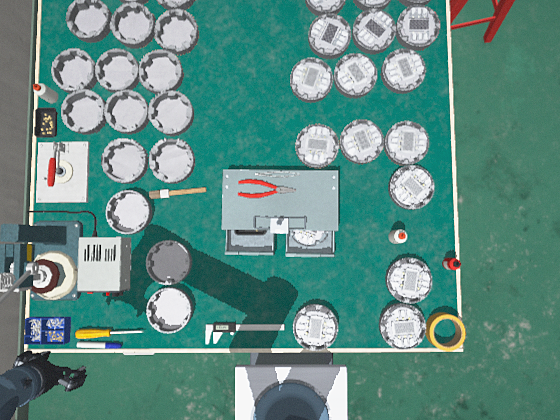

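View pics/scene.png

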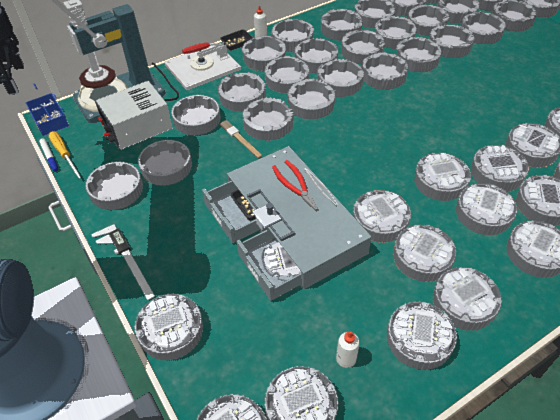

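The lens lies in the right drawer (scene px ~280,260) and the tray in the left one (~245,205). Next I'll get the cabinet pose, drawer front and knob from the depth.

```bash
python3 - <<'E'
from h import *
for n in("top","scene"):
    c=dict(np.load(n+".npz")); P=pts(c,np.ones((420,560),bool))
    P=P[(P[:,0]>.42)&(P[:,0]<.75)&(abs(P[:,1]-.03)<.2)]
    t=P[(abs(P[:,2]-.062)<.003)]
    r=cv2.minAreaRect(t[:,:2].astype(np.float32)); b=cv2.boxPoints(r); print(n,r,np.round(b,3).tolist())
    # yaw guess: long edge direction
    e=[b[1]-b[0],b[2]-b[1]]; e=max(e,key=np.linalg.norm); e=e*np.sign(e[1]); yaw=np.arctan2(-e[0],e[1])
    ex=np.array([np.cos(yaw),np.sin(yaw)]);ey=np.array([-ex[1],ex[0]])
    print("yaw",yaw)
    C=np.array(r[0]); 
    L=np.c_[(P[:,:2]-C)@ex,(P[:,:2]-C)@ey,P[:,2]]
    print("cab ext",np.percentile(L[abs(P[:,2]-.062)<.003],[.5,99.5],axis=0).round(4).tolist())
    k=L[(L[:,2]>.085)]; print("knob head local",len(k),np.median(k,0).round(4),np.percentile(k,[5,95],axis=0).round(4).tolist(), "world",np.median(P[P[:,2]>.085],0).round(4))
    for s in(1,-1):
        f=L[(L[:,0]<-.10)&(L[:,1]*s>.02)&(L[:,2]>.04)&(L[:,2]<.06)]
        print("front",s,len(f),np.percentile(f,[3,50,97],axis=0).round(4).tolist())
E
```

```text
top ((0.5861029028892517, 0.029743298888206482), (0.32435593008995056, 0.24118255078792572), 88.87483215332031) [[0.4620000123977661, -0.12999999523162842], [0.703000009059906, -0.13500000536441803], [0.7099999785423279, 0.1899999976158142], [0.4690000116825104, 0.1940000057220459]]
yaw -0.019637818
cab ext [[-0.0485, -0.1617, 0.059], [0.1194, 0.1605, 0.0649]]
knob head local 26 [-0.0285 -0.0012  0.0943] [[-0.034, -0.0067, 0.0918], [-0.0231, 0.0061, 0.0974]] world [0.5576 0.0291 0.0943]
front 1 140 [[-0.1187, 0.0241, 0.0414], [-0.1143, 0.094, 0.0506], [-0.1071, 0.1515, 0.0588]]
front -1 150 [[-0.1207, -0.152, 0.0415], [-0.1172, -0.0882, 0.049], [-0.1061, -0.0209, 0.0589]]
scene ((0.5875951051712036, 0.027096927165985107), (0.3296352028846741, 0.24322009086608887), 88.70991516113281) [[0.4620000123977661, -0.13500000536441803], [0.7049999833106995, -0.14000000059604645], [0.7129999995231628, 0.1889999955892563], [0.4699999988079071, 0.19499999284744263]]
yaw -0.022516165
cab ext [[-0.051, -0.1629, 0.0591], [0.1197, 0.1602, 0.0649]]
knob head local 48 [-0.0306 -0.0021  0.094 ] [[-0.0356, -0.0074, 0.0862], [-0.0235, 0.0058, 0.098]] world [0.557  0.0255 0.094 ]
front 1 230 [[-0.1198, 0.0236, 0.0414], [-0.1165, 0.0922, 0.0495], [-0.1053, 0.15, 0.0586]]
front -1 328 [[-0.1224, -0.1536, 0.041], [-0.1189, -0.0916, 0.0484], [-0.1047, -0.0223, 0.0583]]
```

```bash
python3 -m inch '[[1,[0,0,0],[0,0,-0.03]],[1,[0,0,0],[0,0,-0.03]],[1,[0,0,0],[0,0,-0.03]],[1,[0,0,0],[0,0,-0.03]],[1,[0,0,0],[0,0,0]]]'
```

```text
t: 1.32
tcp_pos: [0.2217, 0.5306, 0.2564]
ee_rot: [0.027, 3.141, 0.0]
force: [0.7, 0.2, -0.2]
opening: 0.0254
grip_force: 0.0
```

```bash
python3 -m inch '[[1,[-0.32,-0.9,0],[0,0,0]],[1,[-0.32,-0.9,0],[0,0,0]],[1,[-0.32,-0.9,0],[0,0,0]],[1,[-0.32,-0.9,0],[0,0,0]],[1,[-0.32,-0.9,0],[0,0,0]],[1,[-0.32,-0.9,0],[0,0,0]],[1,[-0.32,-0.9,0],[0,0,0]],[1,[-0.32,-0.9,0],[0,0,0]]]'; python3 -m inch '[[1,[-0.3,-0.9,0],[0,0,0]],[1,[-0.3,-0.9,0],[0,0,0]],[1,[-0.3,-0.9,0],[0,0,0]],[1,[-0.3,-0.9,0],[0,0,0]],[1,[-0.3,-0.9,0],[0,0,0]],[1,[-0.3,-0.9,0],[0,0,0]],[1,[0,0,0],[0,0,0]],[1,[0,0,0],[0,0,0]]]'
```

```text
t: 1.98
tcp_pos: [0.3188, 0.2391, 0.2565]
ee_rot: [0.033, 3.14, 0.001]
force: [0.1, 0.6, 0.1]
opening: -0.0001
grip_force: 0.0
t: 2.65
tcp_pos: [0.3871, 0.0217, 0.2564]
ee_rot: [0.041, 3.141, 0.0]
force: [-0.2, 0.2, 0.1]
opening: 0.0
grip_force: 0.0
```

```bash
python3 -m inch '[[1,[-0.33,-0.65,0],[0,0,0]],[1,[-0.33,-0.65,0],[0,0,0]],[1,[-0.33,-0.65,0],[0,0,0]],[1,[0,0,0.8],[0,0,0]],[1,[0,0,0.8],[0,0,0]],[1,[0,0,0.8],[0,0,0]],[1,[0,0,0.8],[0,0,0]],[1,[0,0,0],[0,0,0]]]'; python3 -m inch '[[1,[0,0,0.6],[0,0,0]],[1,[0,0,0.5],[0,0,0]],[1,[0,0,0],[0,0,0]],[1,[0,0,0],[0,0,0]]]'
python3 - <<'E'
from h import *
c=vision.capture("scene");cv2.imwrite("pics/s2.png",cv2.resize(c["color"][130:320,150:400,::-1],None,fx=3,fy=3))
print(readout.get_state()["force"])
E
```

```text
t: 3.32
tcp_pos: [0.4199, -0.0525, 0.1232]
ee_rot: [-0.028, -3.131, -0.005]
force: [-1.3, 0.2, 0.5]
opening: 0.0002
grip_force: 0.0
t: 3.65
tcp_pos: [0.4244, -0.0543, 0.0851]
ee_rot: [-0.028, -3.14, -0.001]
force: [-0.6, -0.3, 0.2]
opening: -0.0003
grip_force: 0.0
[ 0.0038924  -0.11708676 -0.00905435]
```

View pics/s2.png

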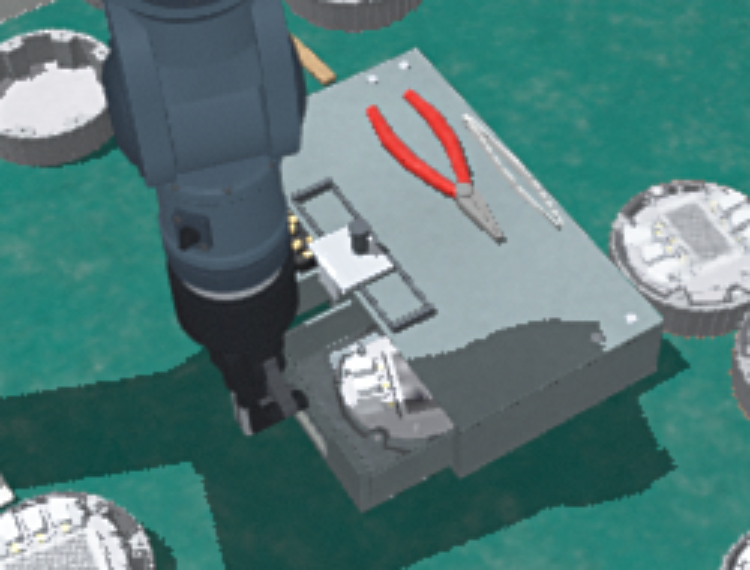

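The closed fingertips are in front of the right drawer's front (crop px ~265,410) and nothing is touching. Now I'll lower them and push.

```bash
python3 -m inch '[[1,[0,0,0.4],[0,0,0]],[1,[0,0,0.36],[0,0,0]],[1,[0,0,0],[0,0,0]],[1,[-0.25,0,0],[0,0,0]],[1,[-0.25,0,0],[0,0,0]],[1,[-0.2,0,0],[0,0,0]],[1,[-0.2,0,0],[0,0,0]]]'; python3 -m inch '[[1,[-0.2,0,0],[0,0,0]],[1,[-0.2,0,0],[0,0,0]],[1,[-0.2,0,0],[0,0,0]],[1,[-0.2,0,0],[0,0,0]],[1,[0,0,0],[0,0,0]]]'
```

```text
t: 4.28
tcp_pos: [0.4621, -0.0562, 0.0549]
ee_rot: [0.029, 3.141, -0.001]
force: [-4.2, 0.0, 2.4]
opening: 0.0003
grip_force: 1.6
t: 4.7
tcp_pos: [0.4954, -0.0568, 0.0541]
ee_rot: [0.029, 3.138, 0.0]
force: [0.3, -0.5, 0.1]
opening: 0.0001
grip_force: 0.0
```

```bash
python3 -m inch '[[1,[-0.2,0,0],[0,0,0]],[1,[-0.2,0,0],[0,0,0]],[1,[-0.15,0,0],[0,0,0]],[1,[-0.1,0,0],[0,0,0]],[1,[0,0,0],[0,0,0]]]'; python3 -m inch '[[1,[-0.05,0,0],[0,0,0]],[1,[0,0,0],[0,0,0]]]';python3 -m inch '[[1,[-0.05,0,0],[0,0,0]],[1,[0,0,0],[0,0,0]]]'
```

```text
t: 5.12
tcp_pos: [0.5202, -0.0571, 0.0539]
ee_rot: [0.029, 3.14, 0.0]
force: [-0.7, 0.5, -0.3]
opening: 0.0002
grip_force: 0.0
t: 5.28
tcp_pos: [0.5212, -0.0572, 0.054]
ee_rot: [0.029, 3.141, 0.0]
force: [-1.2, -0.3, -1.0]
opening: 0.0
grip_force: 0.3
t: 5.45
tcp_pos: [0.5228, -0.0572, 0.054]
ee_rot: [0.03, 3.141, 0.0]
force: [-1.2, -0.1, 0.3]
opening: 0.0002
grip_force: 0.8
```

```bash
for i in 1; do python3 -m inch '[[1,[-0.05,0,0],[0,0,0]],[1,[0,0,0],[0,0,0]]]'; python3 -m inch '[[1,[-0.05,0,0],[0,0,0]],[1,[0,0,0],[0,0,0]]]';python3 -m inch '[[1,[-0.05,0,0],[0,0,0]],[1,[0,0,0],[0,0,0]]]'; done
```

```text
t: 5.62
tcp_pos: [0.5244, -0.0572, 0.0539]
ee_rot: [-0.03, -3.141, -0.0]
force: [-3.9, -0.1, 1.4]
opening: 0.0004
grip_force: 1.8
t: 5.78
tcp_pos: [0.5244, -0.0571, 0.0536]
ee_rot: [-0.03, -3.137, 0.0]
force: [-7.7, 0.3, 6.5]
opening: -0.0001
grip_force: 4.0
t: 5.95
tcp_pos: [0.5244, -0.0571, 0.0533]
ee_rot: [-0.03, -3.133, 0.0]
force: [-12.7, 0.0, 9.4]
opening: 0.0002
grip_force: 6.2
```

The drawer is at its stop: x is stuck at 0.5244 while the force climbs to 12.7 N. I'll back off, rise and check with pictures.

```bash
python3 -m inch '[[1,[0.4,0,0],[0,0,0]],[1,[0.5,0,0],[0,0,0]],[1,[0,0,-0.8],[0,0,0]],[1,[0,0,-0.8],[0,0,0]],[1,[0,0,-0.8],[0,0,0]],[1,[0,0,-0.6],[0,0,0]],[1,[0,0.6,0],[0,0,0]],[1,[0,0.6,0],[0,0,0]]]';  python3 -m inch '[[1,[0,0.7,0],[0,0,0]],[1,[0,0.7,0],[0,0,0]],[1,[0,0.6,0],[0,0,0]],[1,[0,0,0],[0,0,0]],[1,[0,0,0],[0,0,0]]]'
python3 - <<'E'
from h import *
for n in("scene","wrist"):
    c=vision.capture(n);P=pts(c,np.ones((420,560),bool))
    C=np.array([.5868,.0284]);yaw=-.021
    ex=np.array([np.cos(yaw),np.sin(yaw)]);ey=np.array([-ex[1],ex[0]])
    L=np.c_[(P[:,:2]-C)@ex,(P[:,:2]-C)@ey,P[:,2]]
    k=L[(L[:,2]>.085)&(L[:,2]<.1)&(abs(L[:,0]+.03)<.02)&(abs(L[:,1])<.05)]
    if len(k): print(n,"knob",len(k),np.percentile(k,[5,50,95],axis=0).round(4).tolist())
    k=np.median(k,0) if len(k) else np.zeros(3); print("world",C+k[0]*ex+k[1]*ey)
    for s in(1,-1):
        f=L[(L[:,0]<-.04)&(L[:,0]>-.14)&(L[:,1]*s>.02)&(L[:,1]*s<.155)&(L[:,2]>.02)&(L[:,2]<.055)]
        if len(f):print("front",s,len(f),np.percentile(f,[3,50,97],axis=0).round(4).tolist())
    cv2.imwrite(f"pics/{n}3.png",c["color"][:,:,::-1])
E
```

```text
t: 6.62
tcp_pos: [0.4969, -0.0092, 0.1768]
ee_rot: [0.034, 3.133, -0.001]
force: [1.1, -0.0, -0.2]
opening: -0.0002
grip_force: 0.0
t: 7.03
tcp_pos: [0.496, 0.0724, 0.1743]
ee_rot: [0.026, 3.139, 0.0]
force: [0.1, 0.8, -0.7]
opening: -0.0001
grip_force: 0.0
scene knob 47 [[-0.0349, -0.0084, 0.0877], [-0.0293, -0.0039, 0.0953], [-0.0231, 0.0044, 0.0973]]
world [0.55740302 0.02509193]
front 1 547 [[-0.119, 0.0282, 0.0211], [-0.1033, 0.1133, 0.0341], [-0.0447, 0.15, 0.0538]]
front -1 335 [[-0.0495, -0.1526, 0.021], [-0.0482, -0.091, 0.0386], [-0.0448, -0.0256, 0.0536]]
wrist knob 397 [[-0.037, -0.0058, 0.0866], [-0.0333, 0.0009, 0.0932], [-0.0264, 0.0062, 0.0944]]
world [0.55357023 0.02997969]
front 1 6534 [[-0.1201, 0.0264, 0.0216], [-0.1139, 0.1079, 0.0407], [-0.0447, 0.1504, 0.0547]]
front -1 3893 [[-0.0503, -0.1501, 0.0214], [-0.0494, -0.0898, 0.0395], [-0.0439, -0.0257, 0.054]]
```

View pics/scene3.png

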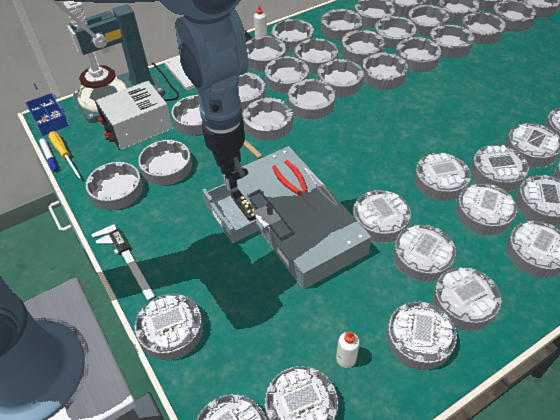

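View pics/wrist3.png

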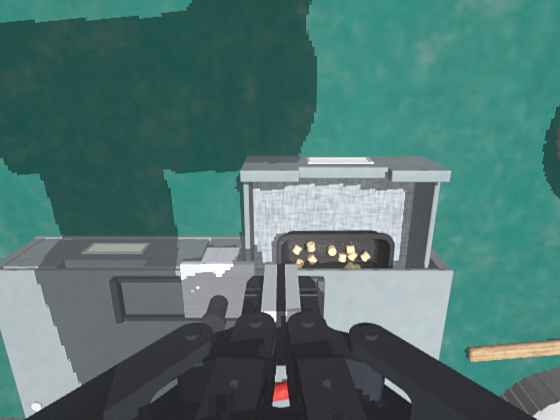

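The right drawer is flush and the left one is still open. In the wrist view the knob is at px ~(215,310) and the fingers at ~(282,290), clear on its +y side. Next: forward and down beside the knob.

```bash
python3 -m inch '[[1,[-0.5,0,0],[0,0,0]],[1,[-0.5,0,0],[0,0,0]],[1,[-0.5,0,0],[0,0,0]],[1,[0,0,0],[0,0,0]],[1,[0,0,0.6],[0,0,0]],[1,[0,0,0.6],[0,0,0]],[1,[0,0,0],[0,0,0]]]';  python3 -m inch '[[1,[0,0,0.3],[0,0,0]],[1,[0,0,0.2],[0,0,0]],[1,[0,0,0],[0,0,0]],[1,[0,0,0],[0,0,0]]]'
python3 - <<'E'
from h import *
c=vision.capture("wrist")
cv2.imwrite(f"pics/w4.png",c["color"][:,:,::-1])
E
```

```text
t: 7.72
tcp_pos: [0.5519, 0.069, 0.1217]
ee_rot: [-0.032, -3.134, 0.0]
force: [-1.4, 0.2, -0.4]
opening: -0.0002
grip_force: 0.0
t: 8.05
tcp_pos: [0.5548, 0.0699, 0.1063]
ee_rot: [-0.03, -3.141, -0.0]
force: [-1.1, 0.2, -0.2]
opening: -0.0001
grip_force: 0.0
```

View pics/w4.png

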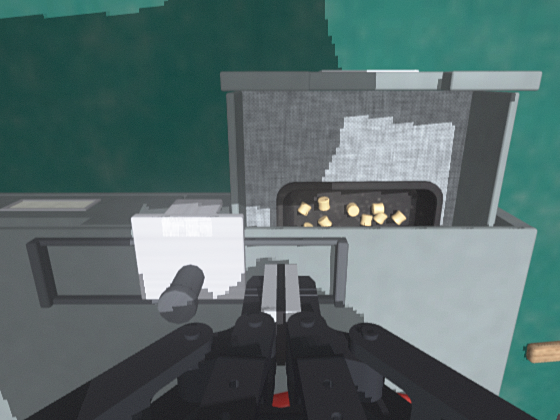

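The knob (~185,290) is straight left of the fingertips (~280,290), with a clear path. Pushing towards -y.

```bash
python3 -m inch '[[1,[0,0,0.07],[0,0,0]],[1,[0,-0.2,0],[0,0,0]],[1,[0,-0.2,0],[0,0,0]],[1,[0,-0.2,0],[0,0,0]],[1,[0,-0.2,0],[0,0,0]],[1,[0,-0.2,0],[0,0,0]],[1,[0,0,0],[0,0,0]]]';  python3 -m inch '[[1,[0,-0.15,0],[0,0,0]],[1,[0,-0.15,0],[0,0,0]],[1,[0,-0.1,0],[0,0,0]],[1,[0,0,0],[0,0,0]]]'
```

```text
t: 8.68
tcp_pos: [0.5545, 0.0284, 0.1033]
ee_rot: [0.033, 3.141, -0.001]
force: [-0.3, -1.1, 0.1]
opening: 0.0
grip_force: 0.0
t: 9.02
tcp_pos: [0.5541, 0.0133, 0.1031]
ee_rot: [0.031, 3.141, -0.001]
force: [0.3, 1.0, -0.9]
opening: -0.0002
grip_force: 0.0
```

```bash
python3 -m inch '[[1,[0,-0.1,0],[0,0,0]],[1,[0,-0.1,0],[0,0,0]],[1,[0,0,0],[0,0,0]]]';  python3 -m inch '[[1,[0,-0.1,0],[0,0,0]],[1,[0,0,0],[0,0,0]]]'; python3 -m inch '[[1,[0,-0.08,0],[0,0,0]],[1,[0,0,0],[0,0,0]]]'
```

```text
t: 9.27
tcp_pos: [0.5539, 0.0067, 0.1031]
ee_rot: [0.029, 3.141, 0.004]
force: [0.1, 3.5, 0.8]
opening: 0.0001
grip_force: 2.0
t: 9.43
tcp_pos: [0.5538, 0.006, 0.1032]
ee_rot: [0.026, 3.141, 0.015]
force: [1.1, 13.8, 1.5]
opening: -0.0003
grip_force: 7.0
t: 9.6
tcp_pos: [0.5538, 0.0056, 0.1032]
ee_rot: [0.023, 3.141, 0.025]
force: [1.3, 21.5, 2.0]
opening: 0.0002
grip_force: 10.8
```

The bolt is at its end stop: 21 N with almost no motion. Backing off, rising and checking.

```bash
python3 -m inch '[[1,[0,0.4,0],[0,0,0]],[1,[0,0.4,0],[0,0,0]],[1,[0,0,-0.7],[0,0,0]],[1,[0,0,-0.7],[0,0,0]],[1,[0,0,-0.7],[0,0,0]],[1,[0.7,0,0],[0,0,0]],[1,[0.7,0,0],[0,0,0]],[1,[0,0,0],[0,0,0]]]'
python3 - <<'E'
from h import *
c=vision.capture("wrist");P=pts(c,np.ones((420,560),bool))
C=np.array([.5868,.0284]);yaw=-.021
ex=np.array([np.cos(yaw),np.sin(yaw)]);ey=np.array([-ex[1],ex[0]])
L=np.c_[(P[:,:2]-C)@ex,(P[:,:2]-C)@ey,P[:,2]]
k=L[(L[:,2]>.085)&(L[:,2]<.1)&(abs(L[:,0]+.03)<.02)&(abs(L[:,1])<.07)]
print("knob",len(k),np.percentile(k,[5,50,95],axis=0).round(4).tolist())
for s in(1,-1):
    f=L[(L[:,0]<-.04)&(L[:,0]>-.14)&(L[:,1]*s>.02)&(L[:,1]*s<.155)&(L[:,2]>.02)&(L[:,2]<.055)]
    print("front",s,len(f),np.percentile(f,[3,50,97],axis=0).round(4).tolist())
cv2.imwrite("pics/w5.png",c["color"][:,:,::-1])
E
```

```text
t: 10.27
tcp_pos: [0.4923, 0.032, 0.1863]
ee_rot: [-0.029, -3.135, 0.002]
force: [-0.5, 0.7, -1.0]
opening: -0.0002
grip_force: 0.0
knob 456 [[-0.0369, -0.0493, 0.0887], [-0.0316, -0.0424, 0.0933], [-0.0244, -0.0364, 0.0946]]
front 1 6218 [[-0.1201, 0.0267, 0.0213], [-0.1132, 0.1133, 0.0391], [-0.0446, 0.1504, 0.0547]]
front -1 2883 [[-0.0583, -0.151, 0.0214], [-0.0495, -0.0994, 0.04], [-0.0447, -0.0252, 0.0539]]
```

View pics/w5.png

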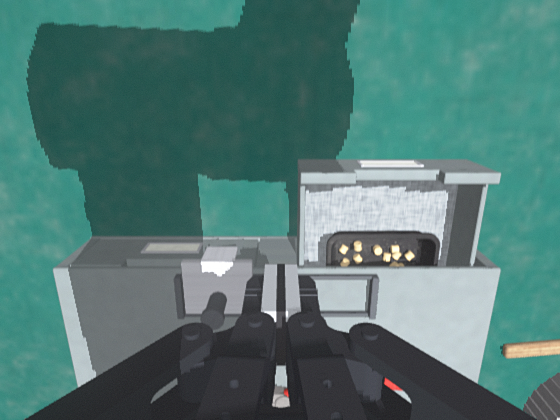

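The bolt block is at the right end of its slot (~215,285; knob at local y about -0.042) with its tongue in front of the shut right drawer. The left drawer is unmoved and the robot is clear, so I'm handing in.

```bash
python3 -m inch '[[1,[0,0,0],[0,0,0]],[1,[0,0,0],[0,0,0]]]'; python3 -c "
from workcell import robot;print(robot.finish_job())"
```

```text
t: 10.48
tcp_pos: [0.4993, 0.0317, 0.1872]
ee_rot: [0.03, 3.14, -0.001]
force: [0.3, 0.0, -0.2]
opening: 0.0001
grip_force: 0.0
the job is handed in; nothing more can be done
None
```

I pushed the right drawer (spare lens) fully shut, then slid the bolt to its right end stop in front of it; the left drawer stayed open as it was, and the job was handed in at 10.5 s, with no verdict shown.

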